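# Change the dish on the colony counter

### The job

The dish on the sloped stage of the colony counter has been counted, and the lone dish on the bench is next. The magnifying lens above the stage swings aside on its post. Put the counted dish squarely on top of the pile of two, lay the lone dish on the stage, flat on the slope and nestled against the curved stop at its lower edge, and leave the lens centred over it again. Set the dishes down without dropping them, keep them the right way up, and leave the pile, the bottle, the tube rack and the two jars where they stand.

Things in the scene. Friction and masses are not known exactly. Their poses are not given: they have to be found in the camera images.
- dish_next: The lone dish, the next to count: a closed clear plastic culture dish with dull red agar, sealed with tape so that it is one rigid disc: 60 mm diameter, 16 mm high, 20 to 45 g. Origin at the centre of its underside, z up through its lid. It lies alone on the bench, to the left or the right of the counter (the pile is on the other side), with the slim jar beside it.
- dish_counted: The counted dish, lying on the sloped stage under the lens: a closed clear plastic culture dish with dull red agar, sealed with tape so that it is one rigid disc: 60 mm diameter, 16 mm high, 20 to 45 g. Origin at the centre of its underside, z up through its lid. 
- pile_low: The lower dish of the pile of two counted dishes, on the bench to the left or the right of the counter: a closed clear plastic culture dish with dull red agar, sealed with tape so that it is one rigid disc: 60 mm diameter, 16 mm high, 20 to 45 g. Origin at the centre of its underside, z up through its lid. 
- pile_mid: The upper dish of that pile, lying squarely on the lower one (the pile is 32 mm high, so the next dish rests at 32 mm): a closed clear plastic culture dish with dull red agar, sealed with tape so that it is one rigid disc: 60 mm diameter, 16 mm high, 20 to 45 g. Origin at the centre of its underside, z up through its lid. 
- stage: The colony counter's stage: a fixed round white plate, 110 mm diameter, that slopes 0.31 rad (18 degrees), facing up and to the counter's front. Origin at the centre of its upper face, about 83 mm above the bench; x points up the slope (away from the front), y across it to the left, z out of the plate. Flat but for the stop. Friction holds a dish on it wherever it is let go.
- stage_stop (a point): Foot of the inner face, at its middle, of the curved plastic stop (crescent) round the stage's lower side: inner radius 32 mm about the stage's centre, 5 mm thick, 4 mm high, reaching 48 degrees to either side of the stage's -x. A 60 mm dish that rests against it has its centre 2 mm down-slope of the stage's centre.
- counter: Housing of the colony counter, a white wedge fixed to the bench: 240 mm front to back, 230 mm wide, top 42 mm high at the front rising to 118 mm at the back. Origin on the bench under the stage's centre; x to its back, y to its left, z up. The lens's steel post (14 mm diameter) stands 100 mm behind the origin.
- lens (a joint): Turn of the lens about its upright post, rad: 0 when centred over the stage, positive anticlockwise seen from above (the lens then moves to the counter's right, -y), limits -1.7 and 1.7. A friction hinge (0.12 N m): it stays where it is left. With the lens turned 1.3 rad or more to either side a gripper can reach the stage from above.
- lens_hinge (a point): On the lens's vertical hinge axis, 200 mm above the bench.
- lens_center (a point): Centre of the lens: a level clear disc in a black ring, 100 mm outer diameter and 10 mm thick, underside 190 mm and top 200 mm above the bench, 100 mm from the hinge axis.
- lens_knob (a point): Centre of the top of the lens's grip knob, an upright black pin of 14 mm diameter that stands 30 mm high on the ring's rim opposite the hinge, 147 mm from the hinge axis; its top is 230 mm above the bench.
- bottle: Bystander: loose white plastic bottle, 70 mm diameter, 240 mm tall, upright close beside the rear half of the counter, on one side. It is taller than the lens and stands in the way of the lens and its knob on that side. Origin at the centre of its underside.
- tube_rack: Bystander: loose steel rack of 12 capped tubes, 161 mm along its x, 64 mm along y, 116 mm tall over the caps, beside the counter on the side away from the bottle; the lens passes above it. Origin at the centre of its underside.
- jar_wide: Bystander: loose clear jar, 44 mm diameter, 50 mm tall, some 80 mm from the pile's centre. Origin at the centre of its underside.
- jar_slim: Bystander: loose amber jar, 34 mm diameter, 56 mm tall, some 75 mm from the lone dish's centre. Origin at the centre of its underside.
Not all that is in view belongs to the job. What is shaped like the dish_next but orange or turquoise is not meant.

How it is judged:
By the outcome, as a careful person would: the job done as asked, in the order asked, and still so for the second after the job is handed in, with the robot touching nothing.
It also fails if it takes over 70 s, if anything falls off the work surface, if the arm or the gripper's body presses on something with over 40 N, if the wrist force passes 120 N, or if a joint passes its speed limit or range.

### The arm

A 6-joint arm with a two-finger parallel gripper is mounted at the origin on the work surface. World frame = base frame: x ahead of the robot, y to its left, z up, the work surface at z = 0. Lengths are in mm, angles in degrees, forces in N, time in s.
With the tool pointing down it reaches from about 300 to 850 mm from the base axis. Payload 4.2 kg.
Tool frame: the origin (TCP) lies on the front face of the gripper's body, between the roots of the fingers; the fingertips stand 78 mm ahead of it and the grasp point (between the pads) lies 60 mm ahead of it; x points along the fingers, y is the direction in which the jaws open and shut, and the axes are right-handed (so a half turn about x gives the same grasp; the last joint's range is limited). The gripper opens to 91 mm and grips with 3 to 60 N. Pads are 32 mm wide; open, the fingers measure 118 mm over their backs; the gripper's body (76 mm by 178 mm) begins 60 mm behind the grasp point.
Start: joints at [-1.146, 18.312, 89.639, -0, 72.044, -1.146], TCP at [575.009, 0.001, 292.276] pointing down, gripper open.
Joint ranges: [-177.97, 177.97], [-48.28, 115.42], [12.27, 149.76], [-77.06, 257.06], [2.81, 150.46], [-146.56, 146.56]. Speed limits (degrees/s): [147.25, 147.25, 180, 180, 180, 180].

### API

Orientations are given as [roll, pitch, yaw] about the fixed x, y, z axes, in that order (R = Rz(yaw) Ry(pitch) Rx(roll)).
In Python, from workcell import status, viewer, env gives the robot as it stands. The module is installed in compiled form; this text tells all that it offers.
- The arm moves only by the tool move_arm, never from a script. Its argument "moves" is a list of rows, each a list of 3 entries, a list of its own where there are three numbers: the shift along the tool's x, y, z in cm, then the turn about the tool's x in rad, then the gripper's target within -1 to 1 (fully open at 1, half-way at 0, shut at -1). A call has 1 to 20 rows; each row is the pose to reach, as a shift and turn from the pose commanded when the call began, along the tool's axes at that moment; what a row does not reach only later rows make up. A row lasts 1/8 s, in which the tool goes at most 62.5 mm and 10.7 degrees, less where a joint would pass 70% of its speed; a pose out of reach is approached as far as the arm can. A call with a gripper value outside its range is refused whole. The fingers move at their own pace and stop on an object; "force" is the grip in N (left out, the last holds). Time passes only in rows, so rows that repeat a pose let the fingers close. It gives the time, the measured TCP pose, the force and the opening at its end, in the units of the state.
- status.state(): the state, without advancing time (a new reading comes with each control period).
- viewer.grab_frame(name): name is "scene" or "side" or "wrist"; returns the picture (400x640x3 uint8, red, green, blue); there is no depth.
- viewer.get_calibration(name): a dict with "camera_matrix" (3x3 intrinsics, pixels), "eye" and "rotation" of the camera in the world. Camera axes: x right, y down, z forward; pixel columns grow to the right and rows downward; lengths in mm; the calibration is good to about 2 mm. A picture is of the moment at which its call begins: read the wrist's pose just before it. get_calibration takes no time and is no camera call; for the wrist camera it gives the pose at the moment of the call.
- env.job_done(): hands the job in, once; it reports no verdict.
The state is a dict: "time_s": time; "qpos": joint angles; "qvel": joint speeds; "effort": joint torques, N m; "ee_pos": TCP position; "ee_rot": TCP orientation; "force": force on the tool from outside, world axes, zero at the start; "torque": the same for the moment, N m; "gripper_width": finger opening in mm.
Only numpy, scipy, OpenCV 4.12 (cv2) and the standard library are available. Lean on these libraries where they do the work, as an engineer would, in place of code of your own. Each camera call takes 0.05 s, during which the arm holds its last target.

## Working session

There is one attempt and no reset: what is moved stays moved. The work goes in short steps, Python scripts to look and compute and a tool call to move; the robot and the scene stay as the last step left them, time stands still between calls to the robot, and variables do not carry over. Pictures are saved under pics/ and viewed, and the job is handed in when it is done.

Besides the shell and the picture viewer there is one more tool, called after "Call:" by a JSON object that holds its "api" and its "payload". move_arm: Moves the arm, as the interface text tells. Its arguments: {"type":"object","properties":{"moves":{"type":"array","items":{"type":"array"}},"force":{"type":"number"}},"required":["moves"]}

```bash
mkdir -p pics; ls
cat > h.py <<'E'
import numpy as np, cv2
from workcell import status, viewer, env
def grab(n,tag):
    c=viewer.get_calibration(n); im=np.array(viewer.grab_frame(n)); cv2.imwrite(f'pics/{tag}.png',im[:,:,::-1])
    np.savez(f'pics/{tag}.npz',K=c['camera_matrix'],e=c['eye'],R=c['rotation'],im=im); return im,c
def ld(tag): 
    d=np.load(f'pics/{tag}.npz'); return d
def ray(d,u,v):
    r=np.linalg.solve(np.array(d['K'],float),np.array([u,v,1.])); return np.array(d['e'],float), np.array(d['R'],float)@r
def onz(d,u,v,z):
    e,r=ray(d,u,v); return e+r*(z-e[2])/r[2]
def proj(d,p):
    q=np.array(d['R']).T@(np.array(p,float)-np.array(d['e'])); q=np.array(d['K'])@q; return q[:2]/q[2]
E
python3 - <<'E'
from h import *
for n in ['scene','side','wrist']:
    im,c=grab(n,n+'0'); print(n,c)
print(status.state())
E
```

```text
pics
scene {'camera_matrix': array([[383.09212039,   0.        , 314.26211197],
       [  0.        , 383.09212039, 203.20144023],
       [  0.        ,   0.        ,   1.        ]]), 'eye': array([1346.21568914, -169.74897674,  658.85166282]), 'rotation': array([-121.27422518,    0.60181412,   81.20742253])}
side {'camera_matrix': array([[470.45206958,   0.        , 316.19456098],
       [  0.        , 470.45206958, 199.35491544],
       [  0.        ,   0.        ,   1.        ]]), 'eye': array([  35.67510939,  783.24786407, 1025.5210705 ]), 'rotation': array([-132.21378695,   -0.5094525 , -149.13229524])}
wrist {'camera_matrix': array([[345.33024207,   0.        , 322.73495563],
       [  0.        , 345.33024207, 198.88368259],
       [  0.        ,   0.        ,   1.        ]]), 'eye': array([576.22912854,  70.24528393, 383.32706411]), 'rotation': array([ 1.65670004e+02,  8.73989246e-02, -8.05653828e-02])}
{'time_s': 0.15, 'qpos': array([-1.14642729e+00,  1.83410336e+01,  8.96904251e+01,  8.10888094e-04,
        7.20429605e+01, -1.14466233e+00]), 'qvel': array([-0.01032606, -0.10139771, -0.1298053 ,  0.01489073,  0.21911797,
        0.01104205]), 'effort': array([-5.72294630e-04, -4.12774551e+01, -2.32154489e+01,  7.26667210e-02,
        4.33494255e-02, -9.00343002e-05]), 'ee_pos': array([5.74723312e+02, 4.63416877e-03, 2.91634828e+02]), 'ee_rot': array([-91.73828703,  89.92557681, 178.25969751]), 'force': array([-0.06057705, -1.08282549, -0.66036673]), 'torque': array([0.0168092 , 0.00107783, 0.00688272]), 'gripper_width': 91.13499133369149}
```

Run:
```python
s=open('h.py').read()
s=s.replace("def grab","from scipy.spatial.transform import Rotation as Ro\ndef RR(a): return Ro.from_euler('xyz',np.array(a,float),degrees=True).as_matrix()\ndef grab",1)
s=s.replace("R=c['rotation'],im","R=RR(c['rotation']),im")
open('h.py','w').write(s)
from h import *
for n in ['scene','side','wrist']:
    d=dict(ld(n+'0')); d['R']=RR(d['R']) ; np.savez(f'pics/{n}0.npz',**d); print(n,d['R'][:,2])
print(RR(status.state()['ee_rot']))
```

```text
scene [-0.84548176  0.1252578  -0.51910604]
side [ 0.37486445 -0.63879911 -0.67187227]
wrist [-0.00182596 -0.24750397 -0.96888516]
[[-1.29833013e-03  9.99999157e-01 -3.52020078e-05]
 [ 3.94476225e-05 -3.51508214e-05 -9.99999999e-01]
 [-9.99999156e-01 -1.29833152e-03 -3.94019518e-05]]
```

View pics/scene0.png

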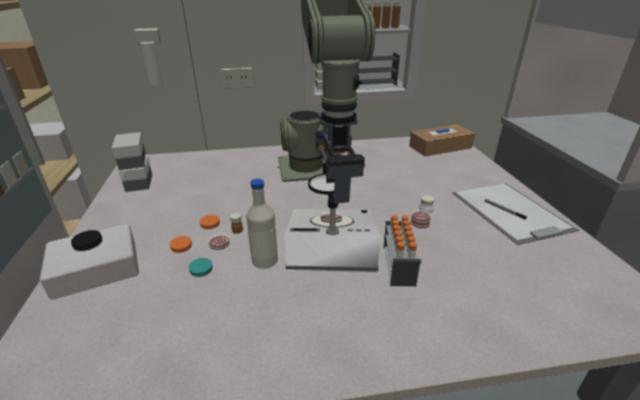

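View pics/side0.png

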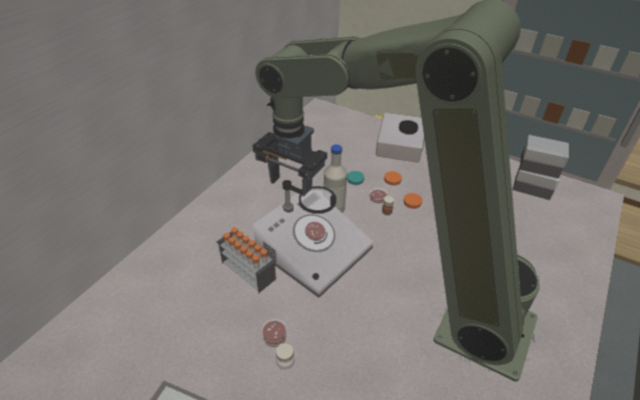

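View pics/wrist0.png

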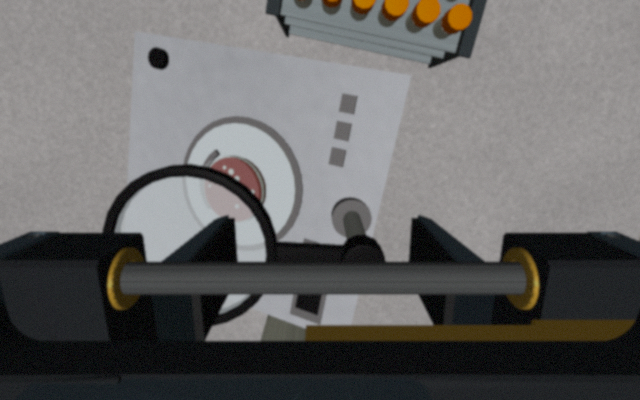

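Call:
{"api": "move_arm", "payload": {"moves": [[[-6, 0, 0], 0, 1], [[-12, 0, 0], 0, 1], [[-15, 0, 0], 0, 1], [[-15, 0, 0], 0, 1]]}}

```text
time_s: 0.65
ee_pos: [575.4, -0.0, 444.6]
ee_rot: [89.0, 89.7, -1.0]
force: [0.1, 0.0, -0.7]
gripper_width: 91.2
```

Run:
```python
from h import *
grab('wrist','w1');grab('side','s1');print(status.state()['ee_pos'])
for n in ['w1','s1']:
    im=cv2.imread(f'pics/{n}.png'); cv2.imwrite(f'pics/{n}b.png',cv2.resize(im[:, :] if n=='w1' else im[120:380,200:460],(800,500) if n=='w1' else (600,600)))
```

```text
[ 5.74710659e+02 -1.26466278e-02  4.40899542e+02]
```

View pics/w1b.png

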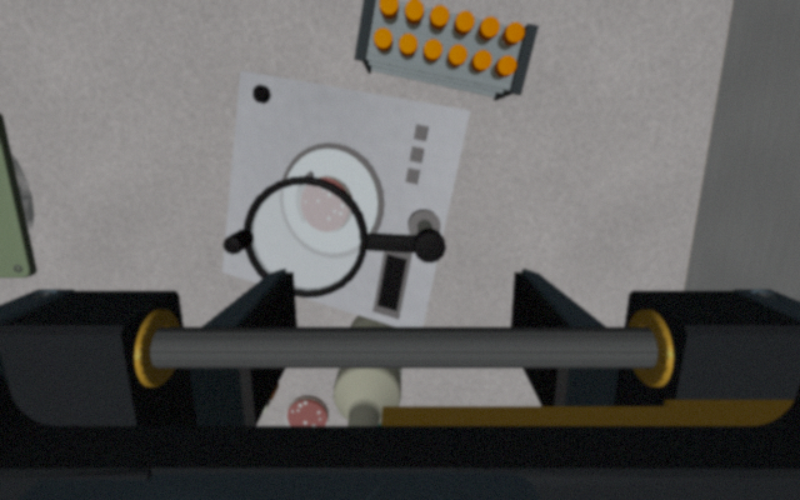

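View pics/s1b.png

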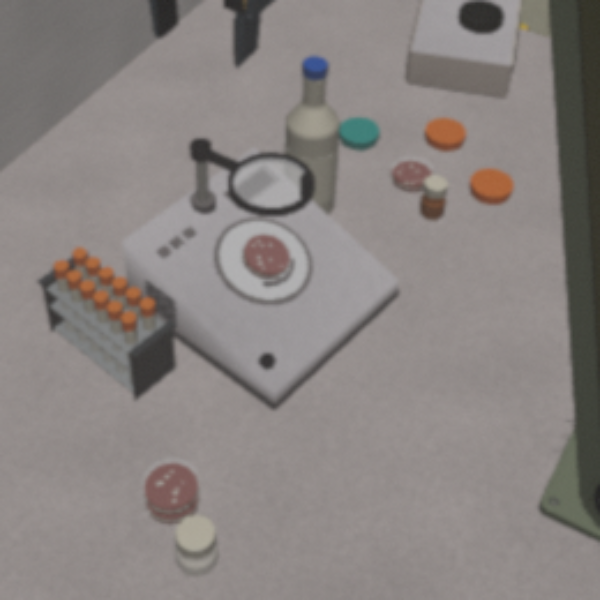

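```bash
python3 - <<'E'
from h import *
w=ld('w1');s=ld('s1')
print('nadir',proj(w,w['e']-np.array([0,0,100.])))
for n,u,v,z in [('hinge',429,245,215),('lensC',306,236,200),('knob?',230,245,230),('knob?2',243,238,200),('stageC',332,200,83),('corn FL?',240,72,42),('corn BL',469,109,118),('FR',222,273,42),('knobblack',262,94,50),('rackA',368,68,116)]:
    print(n,onz(w,u*.8,v*.8,z).round(1))
f=260/600
for n,u,v,z in [('hinge',201,150,215),('lensC',271,184,200),('stageC',264,261,83),('pile',172,484,32),('jarw',196,535,50),('next',411,173,16),('jars',434,183,56),('knob',308,186,215),('bottle top',315,66,240)]:
    print(n,onz(s,200+u*f,120+v*f,z).round(1))
E
python3 - <<'E'
import cv2
im=cv2.imread('pics/w1.png'); cv2.imwrite('pics/w1c.png',cv2.resize(im[40:280,160:400],(800,800*240//240))[:600] if 0 else cv2.resize(im[120:260,170:370],(800,560),interpolation=cv2.INTER_CUBIC))
E
```

```text
nadir [320.82315288 110.62155273]
hinge [597.6  -9.1 215. ]
lensC [500.3  -5.1 200. ]
knob? [451.4  -5.  230. ]
knob?2 [450.   -6.7 200. ]
stageC [503.5   7.4  83. ]
corn FL? [404.5 139.1  42. ]
corn BL [639.3  96.4 118. ]
FR [361.6 -85.7  42. ]
knobblack [428.6 116.1  50. ]
rackA [546.5 132.1 116. ]
hinge [582.8   4.2 215. ]
lensC [492.8  -2.1 200. ]
stageC [494.6   8.8  83. ]
pile [436.  291.6  32. ]
jarw [376.  335.4  50. ]
next [ 439.  -299.1   16. ]
jars [ 388.2 -254.    56. ]
knob [447.8  -6.3 215. ]
bottle top [ 534.4 -176.5  240. ]
```

View pics/w1c.png

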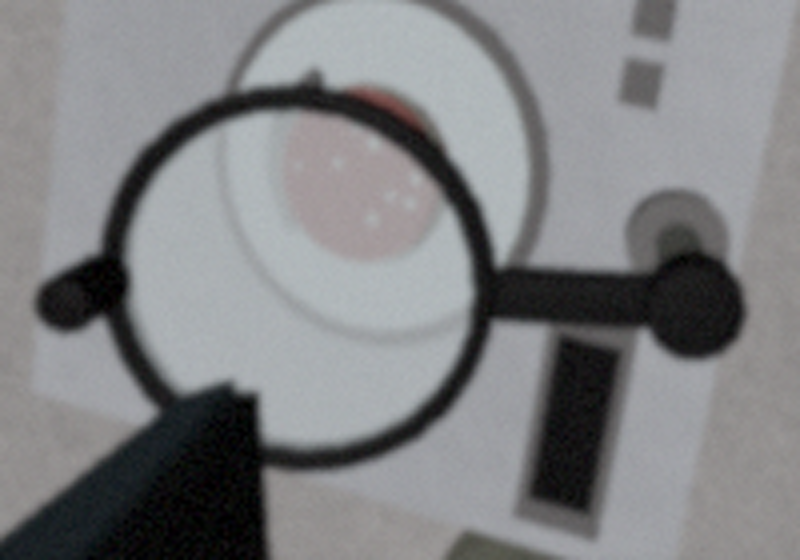

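Run:
```python
from h import *
st=status.state();print(st['ee_pos'],st['ee_rot'],st['qvel'].round(2))
grab('wrist','w2')
w=ld('w2');a=ld('w1')
print(w['e'],a['e'],cv2.phaseCorrelate(a['im'][:,:,0].astype(np.float32),w['im'][:,:,0].astype(np.float32)))
im=w['im'].astype(int);dark=((im.max(2)<60)).astype(np.uint8)
n,l,stt,c=cv2.connectedComponentsWithStats(dark)
for i in range(1,n):
    if stt[i,4]>60: print(stt[i],c[i].round(1))
# lens ring: 
o=cv2.imread('pics/w2.png')[110:250,165:375]; cv2.imwrite('pics/w2c.png',cv2.resize(o,(800,533),interpolation=cv2.INTER_CUBIC))
# orange caps / etc
hsv=cv2.cvtColor(w['im'],cv2.COLOR_RGB2HSV)
red=((hsv[...,0]<8)|(hsv[...,0]>170))&(hsv[...,1]>60)&(hsv[...,2]>60)
n,l,stt,c=cv2.connectedComponentsWithStats(red.astype(np.uint8))
for i in range(1,n):
    if stt[i,4]>60: print('red',stt[i],c[i].round(1))
```

```text
[ 5.74710659e+02 -1.26466278e-02  4.40899542e+02] [-91.06266878  89.88192678 178.93385353] [-0.08  0.8   1.61  0.05  0.01  0.02]
[576.30259029  70.24056632 532.70043394] [576.33166586  70.24903667 536.42604143] ((1.8144392254216086, 0.20894765834322016), 0.912157979607582)
[288   0  14  56 330] [294.6  24.6]
[400  20  33  59 425] [420.5  49.4]
[205  69  13  13 123] [211.   74.8]
[  0  90  31 129 562] [ 14.4 152.8]
[    0   142   640   258 78630] [308.6 322.1]
[305 205  22  44 648] [315.5 226.5]
red [232 320  32  22 493] [247.8 331.9]
```

View pics/w2c.png

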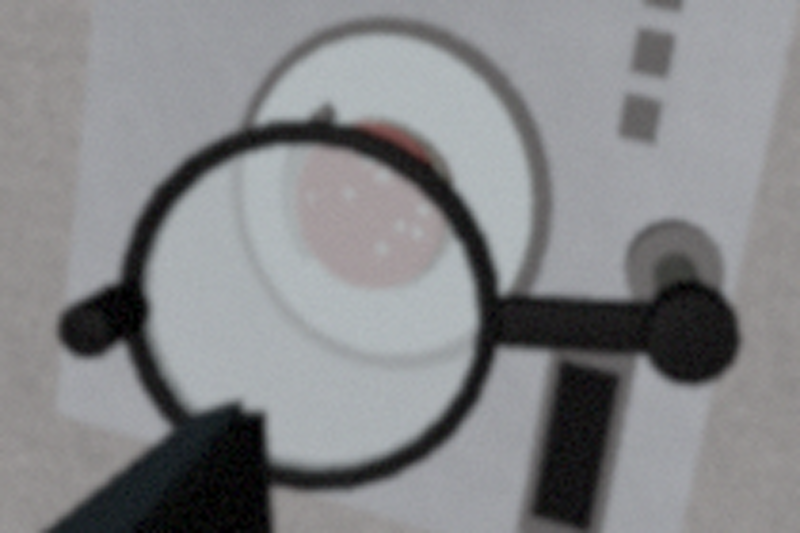

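Run:
```python
from h import *
w=ld('w2')
f=lambda u,v:(165+u*.2625,110+v*.2625)
for n,u,v,z in [('knob',85,330,230),('lens',312,306,200),('hub',693,331,210),('postbase',672,262,112),('stageC',394,192,83),('dish top',375,203,99)]:
    print(n,onz(w,*f(u,v),z).round(1))
```

```text
knob [453.2  -4.9 230. ]
lens [500.5  -6.  200. ]
hub [598.8 -10.2 210. ]
postbase [598.4 -11.5 112. ]
stageC [504.3   7.3  83. ]
dish top [500.4   5.9  99. ]
```

Call:
{"api": "move_arm", "payload": {"moves": [[[0, -4, 0.2], 0, 0.1], [[0, -8, 0.4], 0, 0.1], [[0, -12.2, 0.5], 0, 0.1], [[5, -12.2, 0.5], 0, 0.1], [[10, -12.2, 0.5], 0, 0.1], [[14, -12.2, 0.5], 0, 0.1], [[15.8, -12.2, 0.5], 0, 0.1], [[15.8, -12.2, 0.5], 0, 0.1]], "force": 6}}

```text
time_s: 1.8
ee_pos: [451.6, -5.0, 281.9]
ee_rot: [-92.0, 89.7, 178.0]
force: [0.2, 0.1, -0.7]
gripper_width: 49.7
```

Run:
```python
from h import *
grab('wrist','w3');grab('side','s3');print(status.state()['ee_pos'])
im=cv2.imread('pics/s3.png')[130:290,230:390]; a=cv2.resize(im,(400,400),interpolation=cv2.INTER_CUBIC)
b=cv2.resize(cv2.imread('pics/w3.png'),(400,250)); b=cv2.copyMakeBorder(b,0,150,0,0,0)
cv2.imwrite('pics/c3.png',np.hstack([a,b]))
```

```text
[452.81458437  -4.9901174  283.95401764]
```

View pics/c3.png

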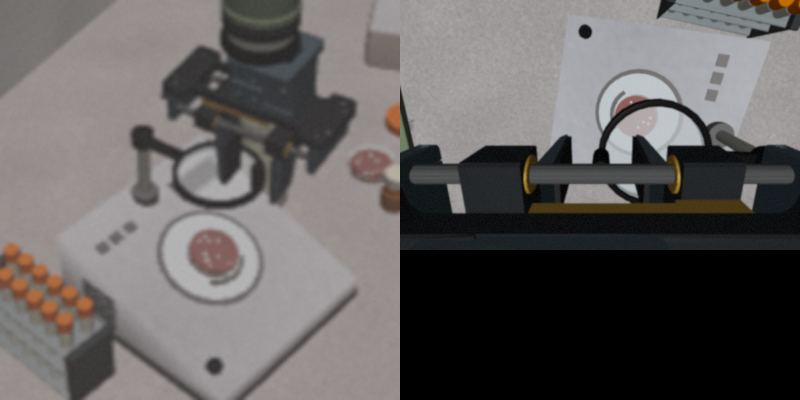

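Call:
{"api": "move_arm", "payload": {"moves": [[[0, 0, 0], 0, -1], [[0, 0, 0], 0, -1], [[0, 0, 0], 0, -1], [[0, 0, 0], 0, -1]], "force": 6}}

```text
time_s: 2.4
ee_pos: [450.9, -5.0, 284.3]
ee_rot: [-90.0, 89.7, 180.0]
force: [-4.5, -0.3, 5.1]
gripper_width: 13.9
```

Run:
```python
import numpy as np
h=np.array([598.5,-11]);p0=np.array([452.9,-5]);r=146
b0=np.degrees(np.arctan2(*(p0-h)[::-1]));print(b0)
b0=np.radians(b0); ps=h+np.linalg.norm(p0-h)*np.array([[np.cos(b),np.sin(b)] for b in np.linspace(b0,np.radians(74.5),15)[1:]])
d=(ps-p0)/10
print([[0,round(x,1),round(-y,1)] for x,y in d])
```

```text
177.640245331066
[[0, np.float64(0.2), np.float64(-1.9)], [0, np.float64(0.6), np.float64(-3.7)], [0, np.float64(1.3), np.float64(-5.4)], [0, np.float64(2.2), np.float64(-7.1)], [0, np.float64(3.3), np.float64(-8.6)], [0, np.float64(4.5), np.float64(-10.0)], [0, np.float64(6.0), np.float64(-11.2)], [0, np.float64(7.6), np.float64(-12.2)], [0, np.float64(9.3), np.float64(-13.0)], [0, np.float64(11.0), np.float64(-13.5)], [0, np.float64(12.9), np.float64(-13.9)], [0, np.float64(14.8), np.float64(-14.0)], [0, np.float64(16.6), np.float64(-13.8)], [0, np.float64(18.5), np.float64(-13.4)]]
```

Call:
{"api": "move_arm", "payload": {"moves": [[[0, 0.0, -1.9], 0, -1], [[0, 0.5, -3.7], 0, -1], [[0, 1.2, -5.5], 0, -1], [[0, 2.1, -7.2], 0, -1], [[0, 3.2, -8.7], 0, -1], [[0, 4.5, -10.1], 0, -1], [[0, 6.0, -11.3], 0, -1], [[0, 7.6, -12.3], 0, -1], [[0, 9.3, -13.1], 0, -1], [[0, 11.0, -13.6], 0, -1], [[0, 12.9, -14.0], 0, -1], [[0, 14.8, -14.1], 0, -1], [[0, 16.6, -13.9], 0, -1], [[0, 18.5, -13.5], 0, -1], [[0, 18.5, -13.5], 0, -1], [[0, 18.5, -13.5], 0, 0.0], [[0, 18.5, -13.5], 0, 0.0], [[0, 18.5, -13.5], 0, 0.0]], "force": 6}}

```text
time_s: 4.65
ee_pos: [637.5, 130.0, 284.5]
ee_rot: [0.8, 90.0, -89.2]
force: [-0.0, -0.8, -0.0]
gripper_width: 41.0
```

Run:
```python
from h import *
grab('wrist','w4');grab('side','s4');print(status.state()['ee_pos'])
im=cv2.imread('pics/s4.png')[130:290,230:390]; a=cv2.resize(im,(400,400),interpolation=cv2.INTER_CUBIC)
b=cv2.resize(cv2.imread('pics/w4.png'),(400,250)); b=cv2.copyMakeBorder(b,0,150,0,0,0)
cv2.imwrite('pics/c4.png',np.hstack([a,b]))
```

```text
[637.70480719 130.00903839 284.44993058]
```

View pics/c4.png

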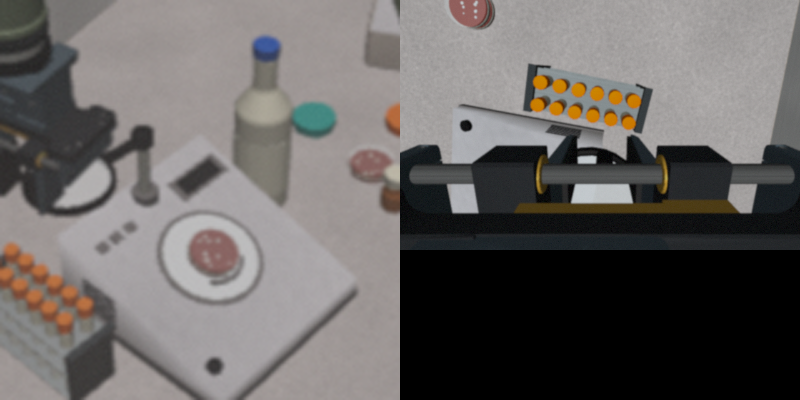

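Call:
{"api": "move_arm", "payload": {"moves": [[[-6, 0, 0], 0, 0.5], [[-11, -1, 1], -0.18, 1], [[-15.6, -4, 3.5], -0.36, 1], [[-15.6, -7, 6], -0.54, 1], [[-15.6, -10, 8.5], -0.72, 1], [[-15.6, -12, 11], -0.9, 1], [[-15.6, -13.8, 12.2], -1.08, 1], [[-15.6, -13.8, 12.2], -1.26, 1], [[-15.6, -13.8, 12.2], -1.38, 1], [[-15.6, -13.8, 12.2], -1.38, 1], [[-15.6, -13.8, 12.2], -1.38, 1]]}}

```text
time_s: 6.12
ee_pos: [499.9, 8.0, 440.3]
ee_rot: [-4.9, 90.0, -16.0]
force: [-0.1, -0.4, -0.8]
gripper_width: 91.4
```

Run:
```python
from h import *
st=status.state();print(st['ee_pos'],st['ee_rot'],RR(st['ee_rot'])[:,1])
grab('wrist','w5')
im=cv2.imread('pics/w5.png'); cv2.imwrite('pics/c5.png',cv2.resize(im[0:260,120:520],(800,520),interpolation=cv2.INTER_CUBIC))
```

```text
[499.89393611   8.03514314 440.30098326] [ -4.93531429  89.99427533 -15.96137044] [ 1.91255386e-01  9.81540308e-01 -8.59573461e-06]
```

View pics/c5.png

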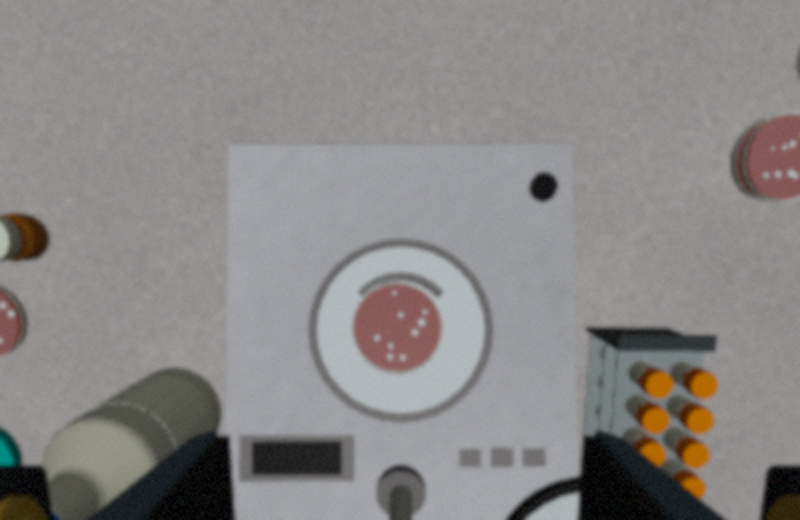

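```bash
cat >> h.py <<'E'
def reds(im,mn=150):
    hsv=cv2.cvtColor(im,cv2.COLOR_RGB2HSV)
    m=(((hsv[...,0]<8)|(hsv[...,0]>168))&(hsv[...,1]>50)&(hsv[...,2]>60)).astype(np.uint8)
    m=cv2.morphologyEx(m,cv2.MORPH_CLOSE,np.ones((5,5)))
    cs,_=cv2.findContours(m,cv2.RETR_EXTERNAL,cv2.CHAIN_APPROX_NONE)
    return [(cv2.fitEllipse(cv2.convexHull(c)),cv2.contourArea(c),cv2.boundingRect(c)) for c in cs if cv2.contourArea(c)>mn]
E
python3 - <<'E'
from h import *
w=ld('w5')
for e,a,b in reds(w['im']): print('red',np.round(e[0],1),np.round(e[1],1),a,b)
# stage: white plate
im=w['im'].astype(int)
print(im[164,300],im[164,220+120-100],im[100,300])
hsv=cv2.cvtColor(w['im'],cv2.COLOR_RGB2HSV)
m=((im[...,1]-im[...,0]>3)&(im[...,1]>130)).astype(np.uint8)
m=cv2.morphologyEx(m,cv2.MORPH_OPEN,np.ones((3,3)))
cs,_=cv2.findContours(m,cv2.RETR_EXTERNAL,cv2.CHAIN_APPROX_NONE)
for c in cs:
    if cv2.contourArea(c)>1500:
        e=cv2.fitEllipse(cv2.convexHull(c)); print('white',e,onz(w,*e[0],83).round(1))
f=lambda u,v:(120+u/2,v/2)
print('FR',onz(w,*f(229,145),42),'FL',onz(w,*f(571,145),42))
print('post',onz(w,*f(400,487),112))
E
```

```text
red [318.1 163.3] [42.5 42.6] 1373.0 (297, 142, 43, 43)
red [111.8 159.7] [33.9 39. ] 998.0 (94, 142, 37, 36)
red [510.   78.3] [40.2 47.6] 1425.5 (488, 58, 45, 42)
[139  93  89] [156 159 164] [157 158 163]
white ((319.8704528808594, 164.53823852539062), (82.78303527832031, 83.260498046875), 61.9556999206543) [499.8   5.4  83. ]
FR [362.15192943 -84.07898992  42.        ] FL [406.23685286 140.6717019   42.        ]
post [596.7686989  -13.45844497 112.        ]
```

```bash
python3 - <<'E'
from h import *
w=ld('w5')
sc=np.array([499.9,5.5]);cx=np.array([.9813,-.1925]);cy=np.array([.1925,.9813])
for z in (86,90,94,98):
    p=onz(w,318.1,163.3,z)[:2]; print(z,p.round(1),'rel',((p-sc)@cx).round(1),((p-sc)@cy).round(1))
for z in (20,26,32): print('pile',onz(w,510,78.3,z).round(1))
for z in (4,10,16): print('next',onz(w,111.8,159.7,z).round(1))
# red radius px
K=w['K'][0,0]; print('red diam at z90', 42.5/K*np.linalg.norm(onz(w,318,163,90)-w['e']), 'px e',w['e'])
E
python3 - <<'E'
import cv2
im=cv2.imread('pics/w5.png'); cv2.imwrite('pics/c5p.png',cv2.resize(cv2.hconcat([im[45:115,475:575],im[120:190,285-20:365]]),(800,280),interpolation=cv2.INTER_CUBIC))
E
```

```text
86 [497.3   3.6] rel -2.2 -2.4
90 [496.7   3.8] rel -2.8 -2.3
94 [496.1   3.9] rel -3.4 -2.3
98 [495.5   4.1] rel -4.0 -2.2
pile [441.  289.2  20. ]
pile [440.9 286.1  26. ]
pile [440.8 282.9  32. ]
next [ 442.7 -309.     4. ]
next [ 442.6 -305.2   10. ]
next [ 442.5 -301.4   16. ]
red diam at z90 55.01547815459336 px e [432.71141037  21.76144299 532.10920011]
```

View pics/c5p.png

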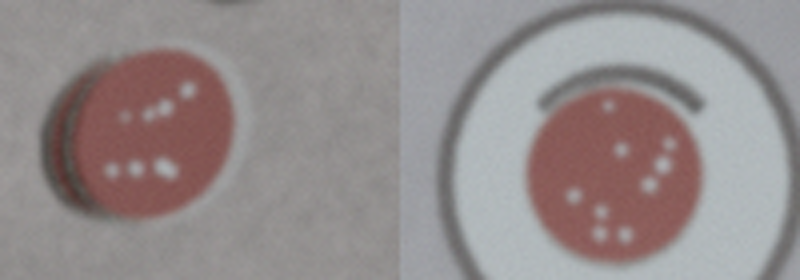

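Call:
{"api": "move_arm", "payload": {"moves": [[[6, -0.5, -0.5], 0, 1], [[12, -0.5, -0.5], 0, 1], [[18, -0.5, -0.5], 0, 1], [[23, -0.5, -0.5], 0, 1], [[25.3, -0.5, -0.5], 0, 1], [[26.3, -0.5, -0.5], 0, 1], [[26.3, -0.5, -0.5], 0, 1], [[26.3, -0.5, -0.5], 0, 1]]}}

```text
time_s: 7.18
ee_pos: [495.0, 4.0, 178.5]
ee_rot: [9.8, 89.8, -1.1]
force: [-0.6, -0.5, 0.4]
gripper_width: 91.5
```

Run:
```python
from h import *
grab('wrist','w6');grab('side','s6');st=status.state();print(st['ee_pos'],st['force'])
im=cv2.imread('pics/s6.png')[130:290,230:390]; a=cv2.resize(im,(400,400),interpolation=cv2.INTER_CUBIC)
b=cv2.resize(cv2.imread('pics/w6.png'),(400,250)); b=cv2.copyMakeBorder(b,0,150,0,0,0)
cv2.imwrite('pics/c6.png',np.hstack([a,b]))
```

```text
[494.79417852   4.01334072 178.40818935] [0.27272831 0.11138654 0.86924812]
```

View pics/c6.png

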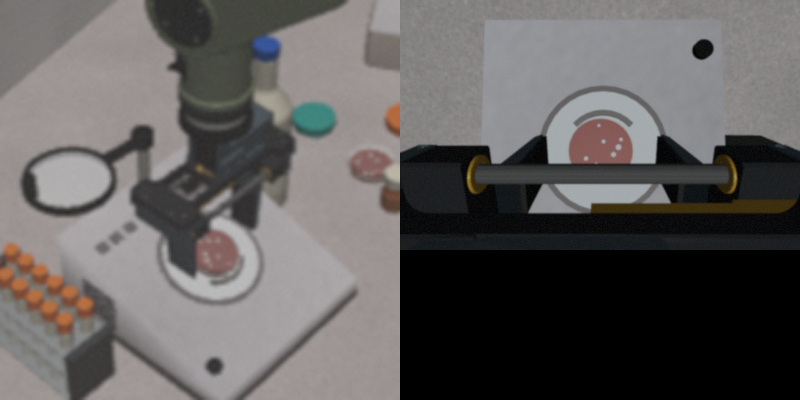

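Call:
{"api": "move_arm", "payload": {"moves": [[[0.5, 0, 0], 0, 1], [[0.9, 0, 0], 0, 1], [[0.9, 0, 0], 0, 1], [[0.9, 0, 0], 0, 1]]}}

```text
time_s: 7.78
ee_pos: [494.2, 4.0, 168.2]
ee_rot: [-167.4, 90.0, -178.4]
force: [-0.1, -0.2, -0.2]
gripper_width: 91.1
```

Call:
{"api": "move_arm", "payload": {"moves": [[[0.1, 0, 0], 0, 0], [[0.1, 0, 0], 0, -0.6], [[0.1, 0, 0], 0, -0.6], [[0.1, 0, 0], 0, -0.6], [[0.1, 0, 0], 0, -0.6]], "force": 10}}

```text
time_s: 8.4
ee_pos: [494.2, 4.0, 167.3]
ee_rot: [1.8, 90.0, -9.2]
force: [-1.0, -0.5, -0.9]
gripper_width: 59.3
```

Call:
{"api": "move_arm", "payload": {"moves": [[[-1, 0, 0], 0, -0.6], [[-4, 0, 0], 0, -0.6], [[-8, 0, 0], 0, -0.6], [[-12, 1, 0], 0, -0.6], [[-13.5, 4, -1], 0, -0.6], [[-13.5, 8, -2], 0, -0.6], [[-13.5, 12, -3], 0, -0.6], [[-13.5, 16, -4.3], 0, -0.6], [[-13.5, 20, -5.6], 0, -0.6], [[-13.5, 24, -7], 0, -0.6], [[-13.5, 26, -7.7], 0, -0.6], [[-13.5, 26.7, -7.7], 0, -0.6], [[-13.5, 26.7, -7.7], 0, -0.6], [[-13.5, 26.7, -7.7], 0, -0.6]]}}

```text
time_s: 10.15
ee_pos: [469.4, 279.7, 302.3]
ee_rot: [-80.0, 90.0, -91.0]
force: [0.0, -0.5, -0.9]
gripper_width: 59.5
```

Run:
```python
from h import *
grab('wrist','w7');grab('side','s7');st=status.state();print(st['ee_pos'],st['force'],RR(st['ee_rot'])[:,1],st['gripper_width'])
for e,a,b in reds(ld('w7')['im']): print('red',np.round(e[0],1),np.round(e[1],1),a,b,onz(ld('w7'),*e[0],27).round(1))
im=cv2.imread('pics/s7.png')[190:390,200:400]; a=cv2.resize(im,(400,400),interpolation=cv2.INTER_CUBIC)
b=cv2.resize(cv2.imread('pics/w7.png'),(400,250)); b=cv2.copyMakeBorder(b,0,150,0,0,0)
cv2.imwrite('pics/c7.png',np.hstack([a,b]))
```

```text
[469.42366086 279.81379787 302.33364142] [-0.37069931 -0.32174848 -0.06982404] [ 1.91011512e-01  9.81587755e-01 -2.85652215e-04] 59.365833195506056
red [321.5 279.6] [48.5 73.7] 388.0 (293, 294, 60, 11) [590.1 255.5  27. ]
red [322.8 250.1] [106.8 107.5] 5577.0 (270, 197, 107, 66) [554.1 264.   27. ]
red [326.8 147.2] [51.8 51.9] 2054.5 (301, 122, 52, 52) [440.4 290.6  27. ]
```

View pics/c7.png

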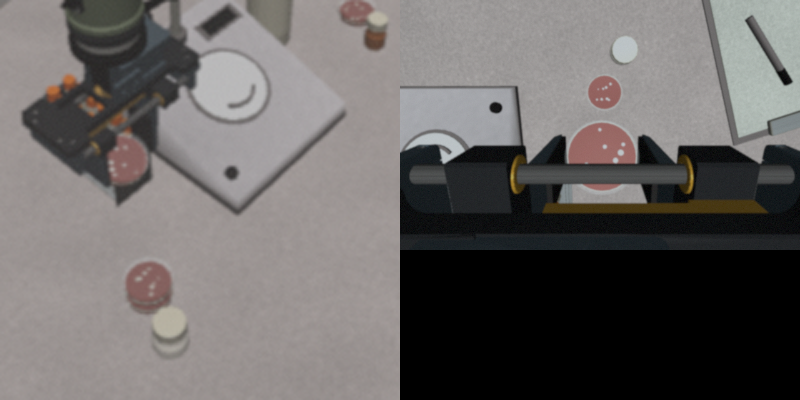

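View pics/w7.png

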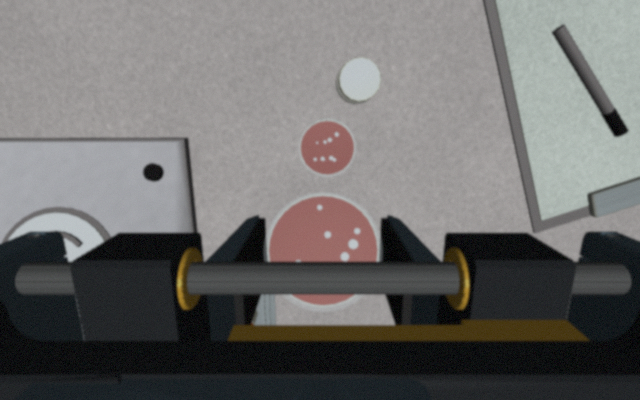

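Run:
```python
from h import *
w=ld('w7'); t=np.array([469.42,279.81,302.33]); tz=np.array([.9816,-.191,0]);ty=np.array([.191,.9816,0])
for h in (55,60,65,70): print(h,proj(w,t-[0,0,h]).round(1))
for h in (60,65,70):
    e,r=ray(w,322.8,250.1); p=onz(w,322.8,250.1,t[2]-h)-t; print(h,(p@ty).round(1),(p@tz).round(1), 'scale diam',107/345.3*np.linalg.norm(onz(w,322.8,250.1,t[2]-h)-w['e']))
for z in (20,24,28): 
  p=onz(w,326.8,147.2,z)
  print(z,p.round(1),51.8/345.3*np.linalg.norm(p-w['e']), ((p-t)@ty).round(1),((p-t)@tz).round(1))
```

```text
55 [321.5 263.7]
60 [321.5 259.1]
65 [321.6 254.9]
70 [321.6 250.8]
60 0.6 -4.6 scale diam 51.03750804613944
65 0.6 -2.5 scale diam 52.71874893288158
70 0.6 -0.4 scale diam 54.39998981962372
20 [441.  290.6  20. ] 56.42550745035567 5.2 -29.9
24 [440.6 290.6  24. ] 55.822211968882065 5.1 -30.3
28 [440.2 290.7  28. ] 55.21891648740847 5.1 -30.7
```

Call:
{"api": "move_arm", "payload": {"moves": [[[0, 0.4, -1.5], 0, -0.6], [[3, 0.45, -3.1], 0, -0.6], [[8, 0.45, -3.1], 0, -0.6], [[12, 0.45, -3.1], 0, -0.6], [[15, 0.45, -3.1], 0, -0.6], [[16.5, 0.45, -3.1], 0, -0.6], [[16.5, 0.45, -3.1], 0, -0.6], [[16.5, 0.45, -3.1], 0, -0.6]], "force": 6}}

```text
time_s: 11.25
ee_pos: [440.2, 291.6, 138.5]
ee_rot: [43.5, 89.9, 32.6]
force: [-0.4, 0.3, 0.3]
gripper_width: 59.6
```

Run:
```python
from h import *
grab('wrist','w8');grab('side','s8');st=status.state();print(st['ee_pos'],st['force'],RR(st['ee_rot'])[:,1],st['gripper_width'])
im=cv2.imread('pics/s8.png')[260:380,220:340]; a=cv2.resize(im,(400,400),interpolation=cv2.INTER_CUBIC)
b=cv2.resize(cv2.imread('pics/w8.png'),(400,250)); b=cv2.copyMakeBorder(b,0,150,0,0,0)
cv2.imwrite('pics/c8.png',np.hstack([a,b]))
```

```text
[440.23457263 291.53197055 138.57545273] [-0.76996667 -0.1136912  -0.07748138] [0.1896916  0.98184182 0.00193379] 59.97923018987601
```

View pics/c8.png

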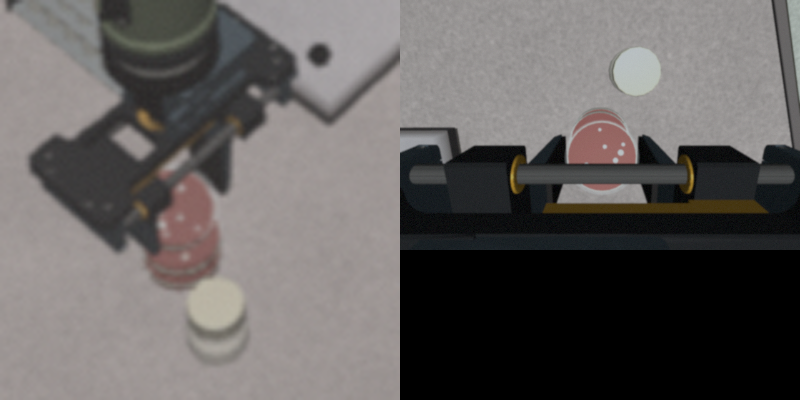

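Call:
{"api": "move_arm", "payload": {"moves": [[[0.5, -0.1, 0], 0, -0.6], [[0.9, -0.1, 0], 0, -0.6], [[0.9, -0.1, 0], 0, -0.6]]}}

```text
time_s: 11.72
ee_pos: [439.2, 289.9, 127.9]
ee_rot: [-134.1, 90.0, -145.0]
force: [0.2, -0.3, -0.4]
gripper_width: 59.4
```

Run:
```python
from h import *
grab('wrist','w9');w=ld('w9');st=status.state();print(st['ee_pos'],st['force'],RR(st['ee_rot'])[:,1],st['gripper_width'])
for e,a,b in reds(w['im']): print('red',np.round(e[0],1),np.round(e[1],1),a,b)
cv2.imwrite('pics/c9.png',cv2.resize(cv2.imread('pics/w9.png')[150:330,220:420],(800,720))[:600])
```

```text
[439.33644674 290.02658484 128.03711636] [0.27399443 0.63260647 0.00280063] [ 1.89732043e-01  9.81835856e-01 -3.23355345e-04] 59.896007767179476
red [321.7 292.5] [22.5 57. ] 385.5 (294, 293, 59, 12)
red [322.8 256.1] [105.7 154.7] 6659.0 (270, 179, 107, 84)
```

View pics/c9.png

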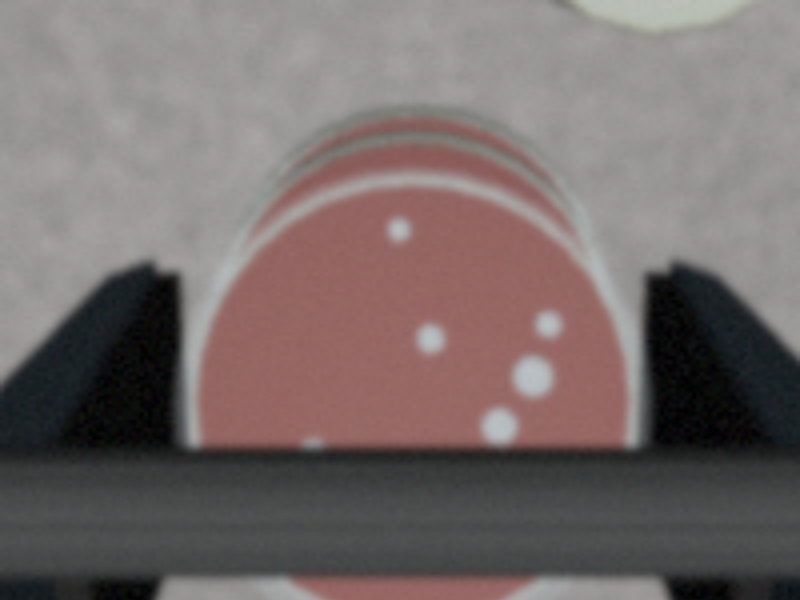

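Call:
{"api": "move_arm", "payload": {"moves": [[[0.2, 0, 0.05], 0, -0.6], [[0.4, 0, 0.05], 0, -0.6], [[0.55, 0, 0.05], 0, -0.6], [[0.7, 0, 0.05], 0, -0.6], [[0.7, 0, 0.05], 0, -0.6]], "force": 5}}

```text
time_s: 12.4
ee_pos: [440.0, 290.0, 121.2]
ee_rot: [16.7, 90.0, 5.7]
force: [0.9, -0.2, 0.8]
gripper_width: 59.6
```

Call:
{"api": "move_arm", "payload": {"moves": [[[0.15, 0, 0], 0, -0.6], [[0.3, 0, 0], 0, -0.6], [[0.45, 0, 0], 0, -0.6], [[0.45, 0, 0], 0, -0.6]], "force": 5}}

```text
time_s: 12.9
ee_pos: [440.1, 290.1, 116.8]
ee_rot: [33.0, 90.0, 22.0]
force: [0.5, -0.6, 1.3]
gripper_width: 59.8
```

Run:
```python
from h import *
grab('wrist','w10');grab('side','s10');grab('scene','sc10');st=status.state();print(st['ee_pos'],st['force'],st['gripper_width'])
im=cv2.imread('pics/s10.png')[260:380,220:340]; a=cv2.resize(im,(400,400),interpolation=cv2.INTER_CUBIC)
b=cv2.resize(cv2.imread('pics/w10.png')[150:350,220:420],(400,400))
cv2.imwrite('pics/c10.png',np.hstack([a,b]))
```

```text
[439.83599597 290.01455663 116.72859116] [-0.09082583  0.53107492 -0.84885089] 59.85632802999335
```

View pics/c10.png

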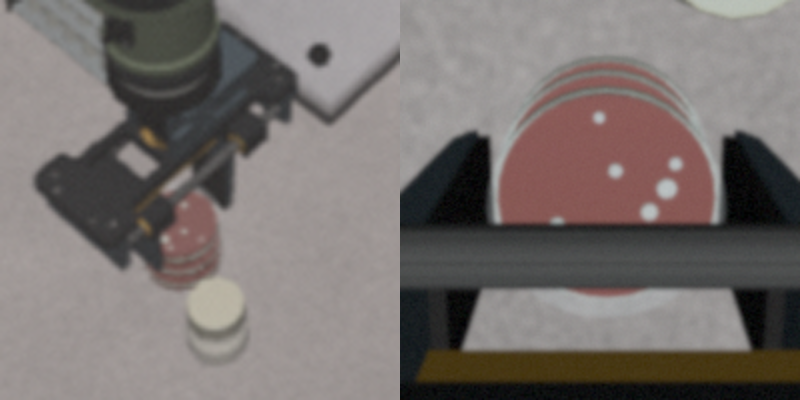

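Call:
{"api": "move_arm", "payload": {"moves": [[[0.1, 0, 0], 0, -0.6], [[0.15, 0, 0], 0, -0.6], [[0.15, 0, 0], 0, -0.6]], "force": 4}}

```text
time_s: 13.42
ee_pos: [439.9, 290.0, 115.7]
ee_rot: [18.6, 90.0, 7.7]
force: [0.8, -1.9, 4.2]
gripper_width: 59.9
```

Run:
```python
from h import *
grab('wrist','w11');st=status.state();print(st['ee_pos'],st['force'],st['gripper_width'])
b=cv2.resize(cv2.imread('pics/w11.png')[150:350,220:420],(600,600),interpolation=cv2.INTER_CUBIC)
cv2.imwrite('pics/c11.png',b)
```

```text
[439.88016561 290.01669878 115.72408265] [ 0.70090743 -0.2855207   6.07641015] 59.623121500635314
```

View pics/c11.png

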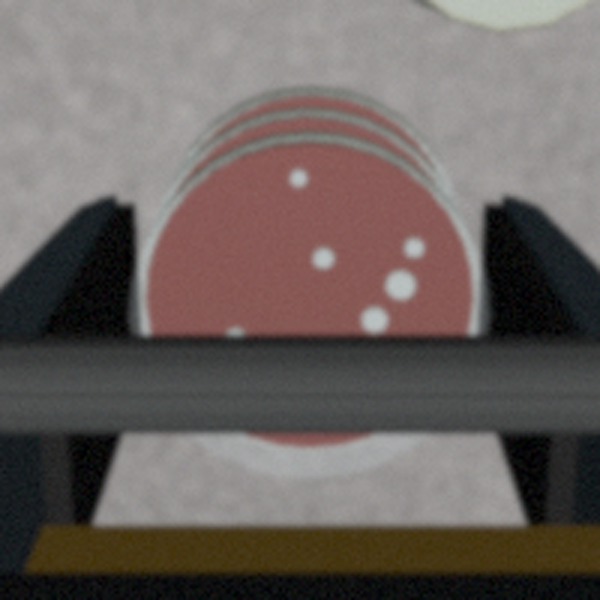

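Call:
{"api": "move_arm", "payload": {"moves": [[[-0.1, 0, 0], 0, -0.1], [[-0.1, 0, 0], 0, 0.3], [[-0.1, 0, 0], 0, 0.9], [[-0.1, 0, 0], 0, 1], [[-4, 0, 0], 0, 1], [[-10, 0, 0], 0, 1], [[-16, 0, 2], 0, 1], [[-20, 0, 3], 0, 1], [[-20, 0, 3], 0, 1], [[-20, 0, 3], 0, 1]]}}

```text
time_s: 14.72
ee_pos: [468.7, 284.0, 314.2]
ee_rot: [-141.6, 89.9, -152.6]
force: [-1.0, 0.2, -0.3]
gripper_width: 91.3
```

Run:
```python
from h import *
grab('wrist','w12');grab('side','s12');w=ld('w12');st=status.state();print(st['ee_pos'],st['force'],st['gripper_width'])
for e,a,b in reds(w['im']): print('red',np.round(e[0],1),np.round(e[1],1),a,b,onz(w,*e[0],45).round(1))
a=cv2.resize(cv2.imread('pics/s12.png')[250:390,210:350],(400,400),interpolation=cv2.INTER_CUBIC)
b=cv2.resize(cv2.imread('pics/w12.png')[70:230,250:410],(400,400),interpolation=cv2.INTER_CUBIC)
cv2.imwrite('pics/c12.png',np.hstack([a,b]))
```

```text
[468.48307352 284.02107796 313.44833613] [ 0.49273043 -0.0411438   0.07604292] 91.24813150717705
red [323.2 149.8] [52.3 52.5] 2100.0 (297, 124, 53, 53) [440.3 290.7  45. ]
```

View pics/c12.png

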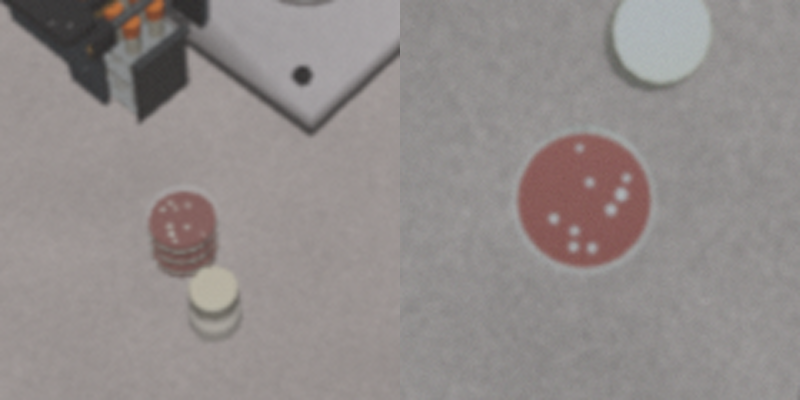

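Call:
{"api": "move_arm", "payload": {"moves": [[[-3, -3, 0.6], 0, 1], [[-5, -8, 1.6], 0, 1], [[-5, -14, 2.8], 0, 1], [[-5, -20, 4], 0, 1], [[-5, -26, 5.2], 0, 1], [[-5, -32, 6.4], 0, 1], [[-5, -38, 7.6], 0, 1], [[-5, -44, 8.8], 0, 1], [[-5, -50, 10], 0, 1], [[-3, -55, 11], 0, 1], [[0, -58.2, 11.7], 0, 1], [[0, -58.2, 11.7], 0, 1], [[0, -58.2, 11.7], 0, 1]]}}

```text
time_s: 16.45
ee_pos: [473.9, -308.6, 314.9]
ee_rot: [135.3, 89.9, 124.4]
force: [-0.3, -0.2, -0.1]
gripper_width: 90.9
```

Run:
```python
from h import *
grab('wrist','w13');w=ld('w13');st=status.state();print(st['ee_pos'],st['force'],RR(st['ee_rot'])[:,1])
R=RR(st['ee_rot']);t=st['ee_pos']
for e,a,b in reds(w['im']):
    p=onz(w,*e[0],13);print('red',np.round(e[0],1),np.round(e[1],1),a,b,p.round(1),((p-t)@R).round(1))
```

```text
[ 474.11749339 -308.38759021  315.59452529] [ 0.46250176  0.05858868 -0.00426539] [1.88721888e-01 9.82030492e-01 4.02177019e-04]
red [317.1 145. ] [48.1 48.6] 1780.5 (294, 121, 48, 49) [ 442.6 -307.6   13. ] [302.6  -5.3 -31.2]
```

View pics/w13.png

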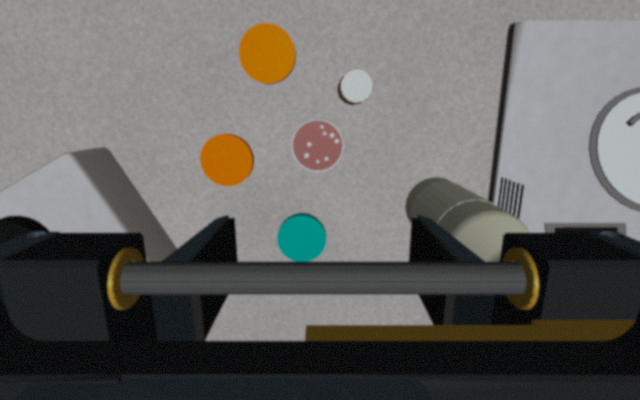

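Call:
{"api": "move_arm", "payload": {"moves": [[[0, -0.4, -1.6], 0, 1], [[1, -0.6, -3.1], 0, 1], [[6, -0.6, -3.1], 0, 1], [[12, -0.6, -3.1], 0, 1], [[17, -0.6, -3.1], 0, 1], [[20.5, -0.6, -3.1], 0, 1], [[22, -0.6, -3.1], 0, 1], [[22, -0.6, -3.1], 0, 1], [[22, -0.6, -3.1], 0, 1]]}}

```text
time_s: 17.62
ee_pos: [443.1, -309.8, 97.0]
ee_rot: [-25.0, 89.8, -35.9]
force: [-0.5, -0.6, 0.3]
gripper_width: 90.9
```

Run:
```python
from h import *
grab('wrist','w14');grab('side','s14');w=ld('w14');st=status.state();print(st['ee_pos'],st['force'],RR(st['ee_rot'])[:,1])
R=RR(st['ee_rot']);t=st['ee_pos']
for e,a,b in reds(w['im']):
    p=onz(w,*e[0],13);print('red',np.round(e[0],1),np.round(e[1],1),a,b,p.round(1),((p-t)@R).round(1))
a=cv2.resize(cv2.imread('pics/s14.png')[120:260,300:440],(400,400),interpolation=cv2.INTER_CUBIC)
b=cv2.resize(cv2.imread('pics/w14.png'),(400,250)); b=cv2.copyMakeBorder(b,0,150,0,0,0)
cv2.imwrite('pics/c14.png',np.hstack([a,b]))
```

```text
[ 443.02921415 -309.81296238   96.88372662] [ 0.1057317  -0.42777266  0.48081848] [ 0.18954134  0.98187174 -0.00140082]
red [324.8 234.8] [ 94.3 100.4] 6139.0 (275, 188, 101, 75) [ 440.4 -307.5   13. ] [83.9  1.8 -3.3]
```

View pics/c14.png

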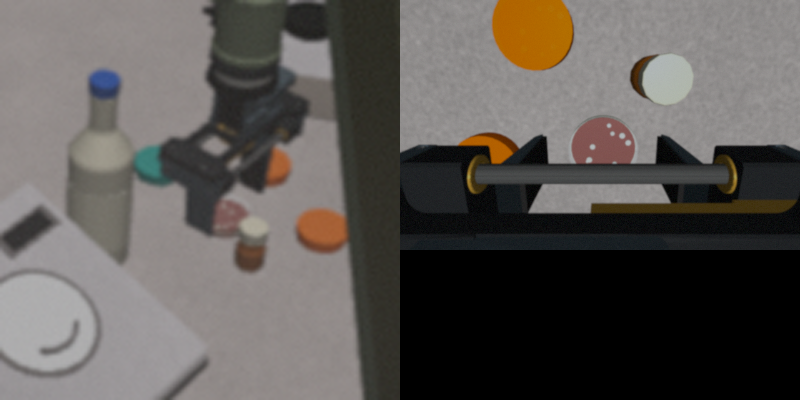

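Call:
{"api": "move_arm", "payload": {"moves": [[[0.5, 0.15, 0], 0, 1], [[1.0, 0.15, 0], 0, 1], [[1.0, 0.15, 0], 0, 1], [[1.0, 0.15, 0], 0, 0], [[1.0, 0.15, 0], 0, -0.6], [[1.0, 0.15, 0], 0, -0.6], [[1.0, 0.15, 0], 0, -0.6], [[1.0, 0.15, 0], 0, -0.6]], "force": 10}}

```text
time_s: 18.73
ee_pos: [442.6, -307.9, 85.3]
ee_rot: [-13.5, 90.0, -24.5]
force: [-0.7, -0.3, 0.4]
gripper_width: 59.7
```

Call:
{"api": "move_arm", "payload": {"moves": [[[-1, 0, 0], 0, -0.6], [[-5, 0, 0], 0, -0.6], [[-10.5, 0, 0], 0, -0.6], [[-16, 0, 0], 0, -0.6], [[-22, 0, 0], 0, -0.6], [[-27, 0, 0], 0, -0.6], [[-28, 3, 0], 0, -0.6], [[-28, 8, 0], 0, -0.6], [[-28, 13, -0.1], 0, -0.6], [[-28, 18, -0.2], 0, -0.6], [[-28, 23, -0.3], 0, -0.6], [[-28, 28, -0.4], 0, -0.6], [[-26, 31, -0.5], 0, -0.6], [[-22, 31.9, -0.5], 0, -0.6], [[-18, 31.9, -0.5], 0, -0.6], [[-14, 31.9, -0.5], 0, -0.6], [[-12, 31.9, -0.5], 0, -0.6], [[-12, 31.9, -0.5], 0, -0.6], [[-12, 31.9, -0.5], 0, -0.6]]}}

```text
time_s: 21.1
ee_pos: [498.8, 6.3, 206.5]
ee_rot: [10.1, 89.9, -0.9]
force: [-0.1, 0.3, 0.4]
gripper_width: 59.6
```

Run:
```python
from h import *
grab('wrist','w15');grab('side','s15');w=ld('w15');st=status.state();print(st['ee_pos'],st['force'],RR(st['ee_rot'])[:,1],st['gripper_width'])
a=cv2.resize(cv2.imread('pics/s15.png')[130:290,230:390],(300,300),interpolation=cv2.INTER_CUBIC);a=cv2.copyMakeBorder(a,0,100,0,0,0)
b=cv2.resize(cv2.imread('pics/w15.png')[90:330,170:470],(500,400),interpolation=cv2.INTER_CUBIC)
cv2.imwrite('pics/c15.png',np.hstack([a,b]))
```

```text
[498.86751932   6.29364604 206.68508745] [ 0.16453186 -0.27360249  1.17309907] [1.89693661e-01 9.81843182e-01 5.29247814e-04] 59.361380023893894
```

View pics/c15.png

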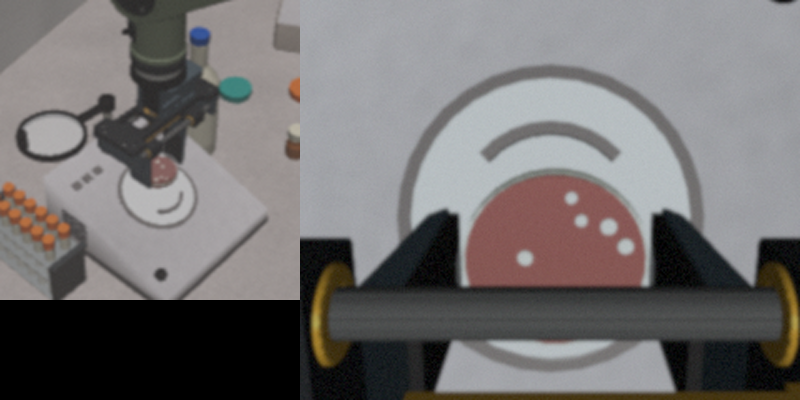

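Call:
{"api": "move_arm", "payload": {"moves": [[[1.2, -0.1, 0], 0, -0.6], [[2.2, -0.1, 0], 0, -0.6], [[2.5, -0.1, 0], 0, -0.6], [[2.5, -0.1, 0], 0, -0.6]], "force": 6}}

```text
time_s: 21.7
ee_pos: [497.9, 5.3, 179.8]
ee_rot: [-171.9, 90.0, 177.1]
force: [-1.0, 0.1, 0.3]
gripper_width: 60.0
```

Call:
{"api": "move_arm", "payload": {"moves": [[[0.2, 0, 0], 0, -0.6], [[0.4, 0, 0], 0, -0.6], [[0.6, 0, 0], 0, -0.6], [[0.8, 0, 0], 0, -0.6], [[0.8, 0, 0], 0, -0.6]], "force": 5}}

```text
time_s: 22.32
ee_pos: [497.8, 5.4, 172.1]
ee_rot: [-167.1, 90.0, -178.0]
force: [-1.2, -0.3, 0.4]
gripper_width: 59.8
```

Run:
```python
from h import *
grab('wrist','w16');w=ld('w16');st=status.state();print(st['ee_pos'],st['force'],RR(st['ee_rot'])[:,1],st['gripper_width'])
b=cv2.resize(cv2.imread('pics/w16.png')[110:310,200:440],(720,600),interpolation=cv2.INTER_CUBIC)
cv2.imwrite('pics/c16.png',b)
```

```text
[497.96029103   5.32667668 172.21774604] [-0.19037503 -0.16823634  0.72980678] [ 1.89587198e-01  9.81863886e-01 -6.76849443e-05] 59.94645479866042
```

View pics/c16.png

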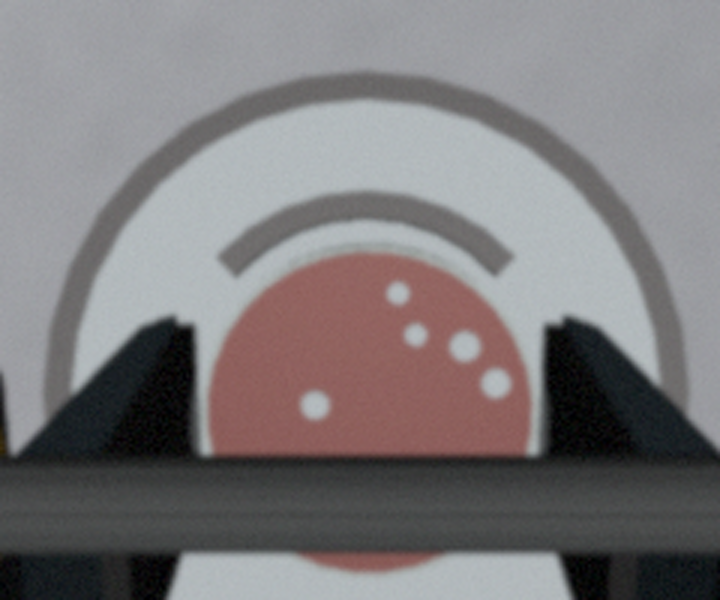

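Call:
{"api": "move_arm", "payload": {"moves": [[[0.15, 0, 0], 0, -0.6], [[0.3, 0, 0], 0, -0.6], [[0.4, 0, 0], 0, -0.6], [[0.4, 0, 0], 0, -0.6]], "force": 5}}

```text
time_s: 22.88
ee_pos: [498.0, 5.3, 168.2]
ee_rot: [-105.7, 90.0, -116.6]
force: [-1.2, 0.0, 0.3]
gripper_width: 59.8
```

Run:
```python
from h import *
grab('wrist','w17');w=ld('w17');st=status.state();print(st['ee_pos'],st['force'],RR(st['ee_rot'])[:,1],st['gripper_width'])
b=cv2.resize(cv2.imread('pics/w17.png')[110:310,200:440],(720,600),interpolation=cv2.INTER_CUBIC)
cv2.imwrite('pics/c17.png',b)
```

```text
[498.01501234   5.34171139 168.25094779] [0.76956657 0.73767394 0.66217713] [1.89609394e-01 9.81859602e-01 6.59660736e-06] 59.67604095086204
```

View pics/c17.png

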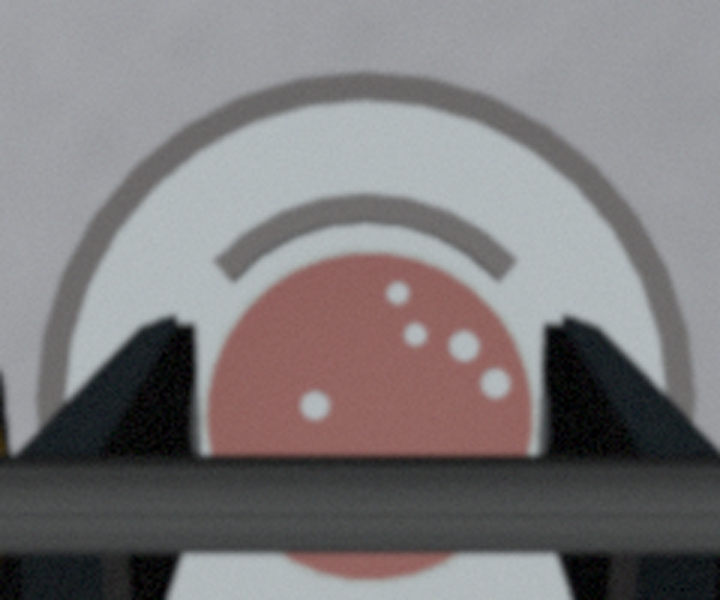

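Call:
{"api": "move_arm", "payload": {"moves": [[[0.1, 0, 0], 0, -0.6], [[0.1, 0, 0], 0, -0.6], [[0.1, 0, 0], 0, -0.6]], "force": 5}}

```text
time_s: 23.3
ee_pos: [498.1, 5.3, 167.7]
ee_rot: [4.6, 90.0, -6.3]
force: [-2.0, -0.6, 5.9]
gripper_width: 59.7
```

Call:
{"api": "move_arm", "payload": {"moves": [[[-0.02, 0, 0], 0, -0.6], [[0.02, 0, -0.15], 0, -0.6], [[0.07, 0, -0.3], 0, -0.6], [[0.11, 0, -0.42], 0, -0.6], [[0.11, 0, -0.42], 0, -0.6]], "force": 5}}

```text
time_s: 23.92
ee_pos: [494.5, 6.2, 166.5]
ee_rot: [12.1, 89.9, 1.2]
force: [-0.0, 0.1, 5.3]
gripper_width: 59.8
```

Run:
```python
from h import *
grab('wrist','w18');w=ld('w18');st=status.state();print(st['ee_pos'],st['force'],RR(st['ee_rot'])[:,1],st['gripper_width'])
b=cv2.resize(cv2.imread('pics/w18.png')[110:310,200:440],(720,600),interpolation=cv2.INTER_CUBIC)
cv2.imwrite('pics/c18.png',b)
```

```text
[494.47986581   6.16841904 166.52207985] [0.8952084  0.01719509 5.41989254] [1.89666287e-01 9.81848524e-01 4.19427724e-04] 59.8603054566559
```

View pics/c18.png

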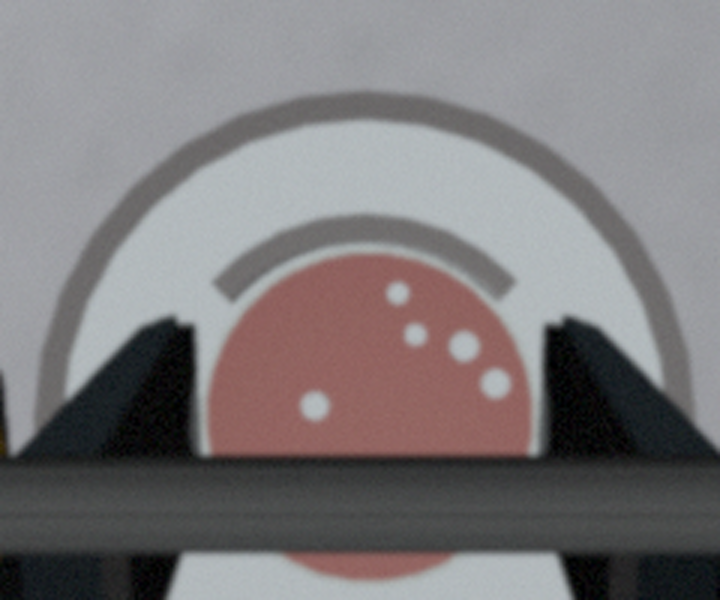

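Call:
{"api": "move_arm", "payload": {"moves": [[[0.03, 0, -0.1], 0, -0.6], [[0.05, 0, -0.2], 0, -0.6], [[0.05, 0, -0.2], 0, -0.6]], "force": 4}}

```text
time_s: 24.35
ee_pos: [493.4, 6.3, 166.2]
ee_rot: [3.4, 89.8, -7.5]
force: [4.7, -2.7, 4.4]
gripper_width: 59.9
```

Run:
```python
from h import *
grab('wrist','w19');w=ld('w19');st=status.state();print(st['ee_pos'],st['force'],RR(st['ee_rot'])[:,1],st['gripper_width'])
b=cv2.resize(cv2.imread('pics/w19.png')[110:310,200:440],(720,600),interpolation=cv2.INTER_CUBIC)
cv2.imwrite('pics/c19.png',b)
```

```text
[493.29548985   6.24291097 166.1415546 ] [ 4.49528813 -2.78884824  3.66065262] [1.89337541e-01 9.81912056e-01 1.00573094e-04] 59.73001645924675
```

View pics/c19.png

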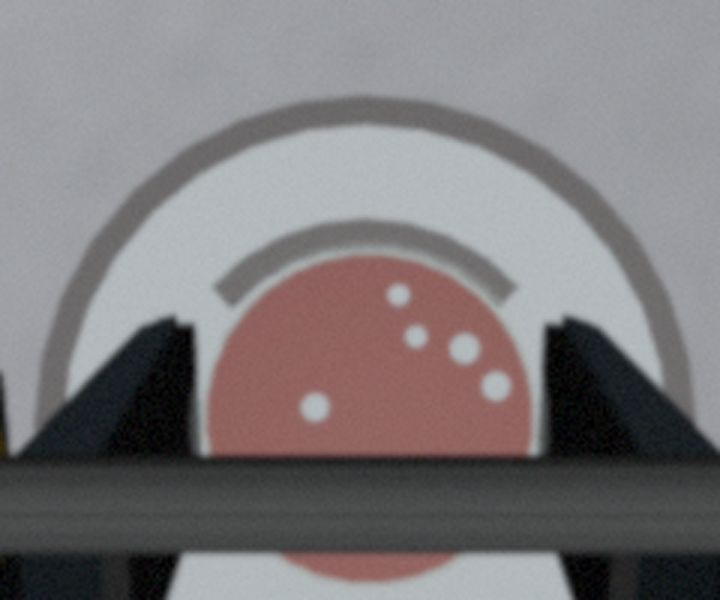

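Call:
{"api": "move_arm", "payload": {"moves": [[[-0.03, 0, 0.05], 0, -0.1], [[-0.05, 0, 0.05], 0, 0.3], [[-0.1, 0, 0.05], 0, 0.9], [[-0.1, 0, 0.05], 0, 1], [[-0.5, 0, 0.05], 0, 1], [[-5, 0, 0.05], 0, 1], [[-11, 0, 0.3], 0, 1], [[-17, 0, 0.5], 0, 1], [[-22, 0, 0.6], 0, 1], [[-26, 0, 0.6], 0, 1], [[-27, 0, 0.6], 0, 1], [[-27, 0, 0.6], 0, 1]]}}

```text
time_s: 25.9
ee_pos: [497.4, 5.4, 435.1]
ee_rot: [-175.2, 90.0, 173.8]
force: [0.7, 0.3, -0.5]
gripper_width: 91.1
```

Run:
```python
from h import *
grab('wrist','w20');grab('side','s20');w=ld('w20');st=status.state();print(st['ee_pos'],st['force'],RR(st['ee_rot'])[:,1])
im=w['im'].astype(int)
m=((im[...,1]-im[...,0]>3)&(im[...,1]>130)).astype(np.uint8)
m=cv2.morphologyEx(m,cv2.MORPH_OPEN,np.ones((3,3)))
cs,_=cv2.findContours(m,cv2.RETR_EXTERNAL,cv2.CHAIN_APPROX_NONE)
sc=None
for c in cs:
    if cv2.contourArea(c)>1500:
        e=cv2.fitEllipse(cv2.convexHull(c)); print('white',e,onz(w,*e[0],83).round(1))
        if e[0][1]>100 and abs(e[0][0]-320)<60: sc=onz(w,*e[0],83)
cx=np.array([.9813,-.1925,0]);cy=np.array([.1925,.9813,0])
for e,a,b in reds(w['im']):
    p=onz(w,*e[0],95.4);print('red',np.round(e[0],1),np.round(e[1],1),a,p.round(1),((p-sc)@cx).round(1),((p-sc)@cy).round(1))
a=cv2.resize(cv2.imread('pics/s20.png')[180:270,250:340+0],(400,400),interpolation=cv2.INTER_CUBIC)
b=cv2.resize(cv2.imread('pics/w20.png')[100:230,255:385],(400,400),interpolation=cv2.INTER_CUBIC)
cv2.imwrite('pics/c20.png',np.hstack([a,b]))
```

```text
[497.19953598   5.41646081 433.72965161] [-0.27970543  0.25604741 -0.0588623 ] [ 1.89620738e-01  9.81857214e-01 -6.22416291e-04]
white ((322.27362060546875, 167.0343475341797), (83.66700744628906, 84.1443099975586), 87.28190612792969) [500.    5.5  83. ]
red [322.6 164.2] [43. 43.] 1402.5 [494.6   6.9  95.4] -5.6 0.4
red [517.7  79.3] [43.2 54.8] 1748.0 [439.3 253.4  95.4] -107.2 231.6
```

View pics/c20.png

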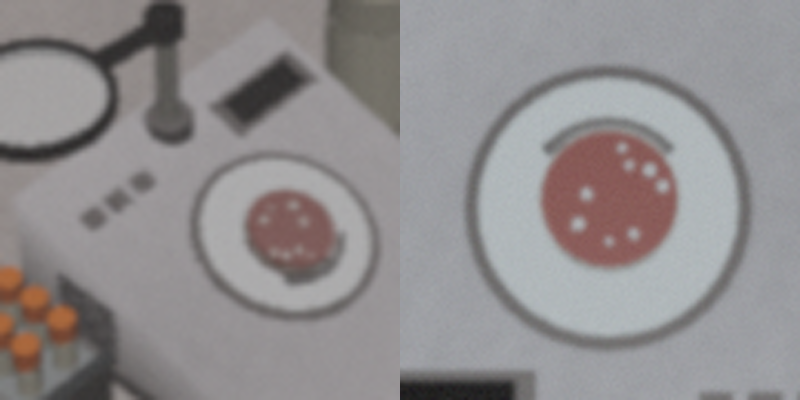

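View pics/w20.png

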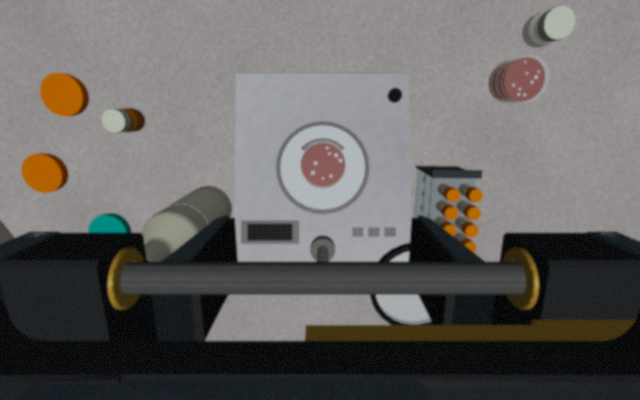

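Call:
{"api": "move_arm", "payload": {"moves": [[[0, 3, 2.3], 0, 0.1], [[0, 7, 5.4], 0, 0.1], [[0, 11, 8.4], 0, 0.1], [[0, 14, 10.7], 0, 0.1], [[0, 14.9, 11.4], 0, 0.1], [[3, 14.9, 11.4], 0, 0.1], [[8, 14.9, 11.4], 0, 0.1], [[10, 14.9, 11.4], 0, 0.1], [[10, 14.9, 11.4], 0, 0.1], [[10, 14.9, 11.4], 0, 0.1]], "force": 6}}

```text
time_s: 27.25
ee_pos: [638.0, 129.7, 336.8]
ee_rot: [14.9, 89.9, 3.9]
force: [0.2, -0.1, 0.2]
gripper_width: 50.1
```

Run:
```python
from h import *
grab('wrist','w21');w=ld('w21');grab('side','s21');st=status.state();t=st['ee_pos'];print(t,st['force'],RR(st['ee_rot'])[:,1],st['gripper_width'])
print(proj(w,[t[0],t[1],230]))
a=cv2.resize(cv2.imread('pics/s21.png')[120:270,200:350],(300,300),interpolation=cv2.INTER_CUBIC);a=cv2.copyMakeBorder(a,0,100,0,0,0)
b=cv2.resize(cv2.imread('pics/w21.png')[90:330,170:470],(500,400),interpolation=cv2.INTER_CUBIC)
cv2.imwrite('pics/c21.png',np.hstack([a,b]))
```

```text
[638.24467354 129.89643135 337.31140151] [ 0.68326535 -0.06684515  1.05463301] [1.89864680e-01 9.81809811e-01 9.47593691e-04] 50.143975888226485
[321.76562439 227.00543605]
```

View pics/c21.png

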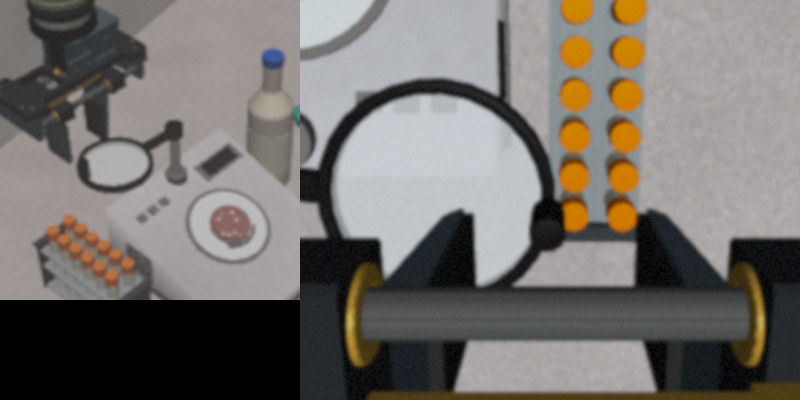

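Call:
{"api": "move_arm", "payload": {"moves": [[[2, -0.1, 0.1], 0, 0.1], [[4, -0.1, 0.1], 0, 0.1], [[5.1, -0.1, 0.1], 0, 0.1], [[5.1, -0.1, 0.1], 0, 0.1], [[5.1, -0.1, 0.1], 0, -0.5], [[5.1, -0.1, 0.1], 0, -1], [[5.1, -0.1, 0.1], 0, -1], [[5.1, -0.1, 0.1], 0, -1]], "force": 6}}

```text
time_s: 28.35
ee_pos: [638.4, 127.0, 285.0]
ee_rot: [-88.2, 89.7, -99.1]
force: [-1.2, -4.3, 2.6]
gripper_width: 14.3
```

Run:
```python
from h import *
st=status.state();t=st['ee_pos'];print(t,st['force'],st['gripper_width'])
R=RR(st['ee_rot'])
h=np.array([598.1,-13.75]);p0=t[:2];print(p0-h,np.linalg.norm(p0-h))
b0=np.arctan2(*(p0-h)[::-1]);b1=np.radians(168.9)
print(np.degrees(b0))
for b in np.linspace(b0,b1,16)[1:]:
    d=h+147*np.array([np.cos(b),np.sin(b)])-p0; d=np.array([*d,0]); print([0,round(d@R[:,1]/10,2),round(d@R[:,2]/10,2)])
```

```text
[638.42125899 127.03420195 284.97293413] [-1.20599809 -4.30170808  2.63633385] 14.294997778832279
[ 40.32125899 140.78420195] 146.44451319344034
74.01803774295495
[0, np.float64(0.11), np.float64(-1.62)]
[0, np.float64(-0.02), np.float64(-3.23)]
[0, np.float64(-0.32), np.float64(-4.83)]
[0, np.float64(-0.79), np.float64(-6.38)]
[0, np.float64(-1.44), np.float64(-7.87)]
[0, np.float64(-2.24), np.float64(-9.28)]
[0, np.float64(-3.2), np.float64(-10.59)]
[0, np.float64(-4.29), np.float64(-11.79)]
[0, np.float64(-5.51), np.float64(-12.86)]
[0, np.float64(-6.84), np.float64(-13.79)]
[0, np.float64(-8.26), np.float64(-14.56)]
[0, np.float64(-9.76), np.float64(-15.18)]
[0, np.float64(-11.32), np.float64(-15.63)]
[0, np.float64(-12.92), np.float64(-15.9)]
[0, np.float64(-14.54), np.float64(-15.99)]
```

Call:
{"api": "move_arm", "payload": {"moves": [[[0, -0.05, -1.6], 0, -1], [[0, -0.2, -3.2], 0, -1], [[0, -0.5, -4.8], 0, -1], [[0, -0.95, -6.4], 0, -1], [[0, -1.6, -7.9], 0, -1], [[0, -2.4, -9.3], 0, -1], [[0, -3.4, -10.6], 0, -1], [[0, -4.45, -11.8], 0, -1], [[0, -5.7, -12.9], 0, -1], [[0, -7.0, -13.8], 0, -1], [[0, -8.4, -14.6], 0, -1], [[0, -9.9, -15.2], 0, -1], [[0, -11.5, -15.65], 0, -1], [[0, -13.1, -15.95], 0, -1], [[0, -14.7, -16.05], 0, -1], [[0, -14.7, -16.05], 0, -1], [[0, -14.7, -16.05], 0, -1]], "force": 8}}

```text
time_s: 30.48
ee_pos: [452.2, 14.5, 284.8]
ee_rot: [-154.6, 89.8, -165.6]
force: [-6.1, 0.3, 6.2]
gripper_width: 13.5
```

Run:
```python
from h import *
st=status.state();t=st['ee_pos'];print(t,st['force'],st['gripper_width'])
R=RR(st['ee_rot']); print(((np.array([453.85,14.55,t[2]])-t)@R).round(2))
grab('wrist','w22');grab('side','s22')
a=cv2.resize(cv2.imread('pics/s22.png')[120:270,230:380],(300,300),interpolation=cv2.INTER_CUBIC);a=cv2.copyMakeBorder(a,0,100,0,0,0)
b=cv2.resize(cv2.imread('pics/w22.png')[90:330,170:470],(500,400),interpolation=cv2.INTER_CUBIC)
cv2.imwrite('pics/c22.png',np.hstack([a,b]))
```

```text
[452.23363523  14.46503539 284.7642976 ] [-6.09170295  0.30967214  6.15053523] 13.487144054112104
[-0.    0.39  1.57]
```

View pics/c22.png

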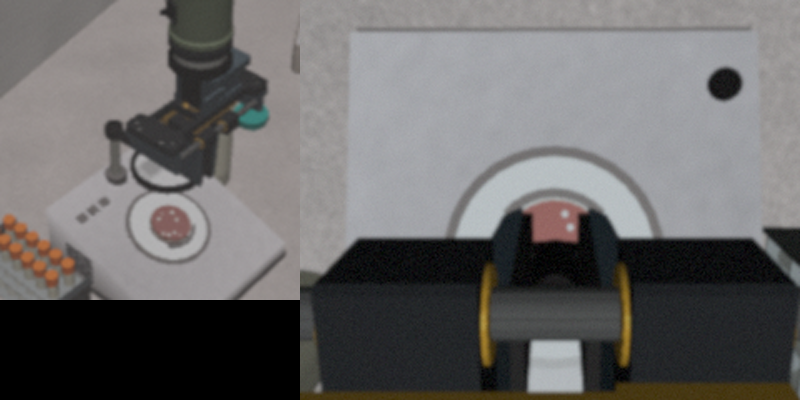

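Call:
{"api": "move_arm", "payload": {"moves": [[[0, 0, 0], 0, -0.6], [[0, 0, 0], 0, -0.2], [[0, 0, 0], 0, 0.1], [[-2, 0, 0], 0, 0.1], [[-7, 0, 0], 0, 0.1], [[-12, 0, 1], 0, 0.3], [[-15, 0, 4], 0, 1], [[-16, 0, 5], 0, 1], [[-16, 0, 5], 0, 1], [[-16, 0, 5], 0, 1]]}}

```text
time_s: 31.82
ee_pos: [501.9, 5.6, 443.8]
ee_rot: [-168.8, 89.9, -179.8]
force: [0.5, 0.4, -0.0]
gripper_width: 90.6
```

Run:
```python
from h import *
grab('wrist','w23');grab('side','s23');grab('scene','sc23');st=status.state();print(st['ee_pos'],st['force'],st['gripper_width'])
a=cv2.resize(cv2.imread('pics/s23.png')[120:270,230:380],(300,300),interpolation=cv2.INTER_CUBIC);a=cv2.copyMakeBorder(a,0,100,0,0,0)
b=cv2.resize(cv2.imread('pics/w23.png')[30:270,170:470],(500,400),interpolation=cv2.INTER_CUBIC)
cv2.imwrite('pics/c23.png',np.hstack([a,b]))
```

```text
[501.75960758   5.60908082 444.10790541] [ 0.09483122 -1.2330754   0.50389341] 90.9451740988493
```

View pics/c23.png

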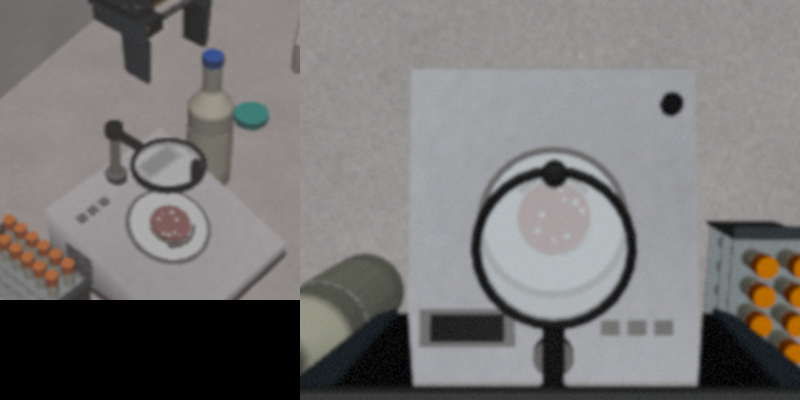

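View pics/s23.png

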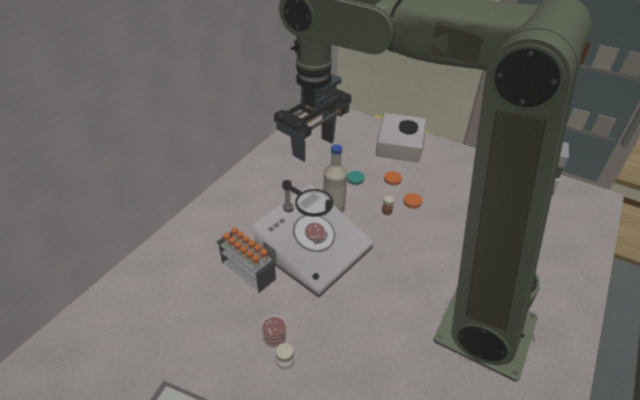

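Run:
```python
from h import *
a=ld('s1')['im'].astype(int);b=ld('s23')['im'].astype(int)
for n,(u0,v0,u1,v1) in dict(rack=(215,225,278,292),bottle=(322,143,350,212),jarw=(270,340,300,370),jars=(380,194,396,216),lowpile=(258,330,290,345)).items():
    A=a[v0:v1,u0:u1].mean(2).astype(np.float32);B=b[v0:v1,u0:u1].mean(2).astype(np.float32)
    print(n,np.round(cv2.phaseCorrelate(A,B)[0],2),np.abs(A-B).mean().round(1))
w=ld('w23');cx=np.array([.9813,-.1925,0]);cy=np.array([.1925,.9813,0]);sc=np.array([500,5.5,0])
f=lambda u,v:(170+(u-300)*.6,30+v*.6)
for n,u,v,z in [('lens',553.5,247,200),('knob',554,174,230)]:
    p=onz(w,*f(u,v),z);print(n,((p-sc)@cx).round(1),((p-sc)@cy).round(1))
print(status.state()['time_s']); env.job_done()
```

```text
rack [-0.01  0.01] 3.5
bottle [-0.17 -0.41] 9.9
jarw [0.08 0.13] 4.0
jars [ 0.17 -0.1 ] 6.8
lowpile [0.15 0.63] 6.3
lens -2.1 0.7
knob -46.7 0.9
31.975
the job is handed in; nothing more can be done
```

I swung the lens aside over the tube rack and set the counted dish on the pile. I then laid the lone dish on the stage, slid it down against the stop, and swung the lens back over it. I handed the job in at about 32 s, well under the 70 s limit, with the gripper clear of everything.

Last checks:
- **Pile:** right after release, the top dish's centre measured (440.3, 290.7) mm, within about 0.1 mm of the pile's centre before placing.
- **Stage dish:** it met the stop with about 5 N of contact force. Its agar centre measured -5.6 mm along the slope (about -5.9 mm expected when nestled) and 0.4 mm off to the side. Pictures show it flat.
- **Lens:** its centre is 0.7 mm and its knob 0.9 mm to the left of the counter's centre line, so it is turned less than half a degree off centre. The lens read 2.1 mm nearer the front than it should, but its distance from the post is fixed, so this is probably camera error.
- **Bystanders:** comparing pictures before and after, the rack and both jars shifted less than 0.2 pixel. The bottle and the lower part of the pile showed about 0.4 and 0.6 pixel. Other things changed inside those two comparison areas (the lens over the bottle, the new top dish on the pile), so I take this as no movement, but I did not confirm it separately.

No check failed.

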